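Slide a motorcycle battery into its charging bay and shut the retaining arm

TASK

Put the slim motorcycle battery away for charging: push it along the bench, low at its base so that it slides upright without rocking, until it is fully home against the back stop of the metal bay. Then push the swinging retaining arm round to its stop across the battery's front, so that the battery cannot creep out. Only push with the fingers: the battery must not be pinched or picked up, and the vee block and the screwdriver nearby stay where they are.

Things in the scene. Friction and masses are not known exactly. Their poses are not given: they have to be found in the camera images.
- battery: slim motorcycle battery, black box with grey lid, 178 wide (y) x 35 deep (x) x 64 mm tall, 1 kg, centre of mass half-way up. Origin: centre of its underside; x points from its front (terminals, rating plate, nearest the robot: the face to push) to its back, which enters the bay first. Slides if pushed under 20 mm above the bench, tips over if pushed above 35 mm. Keep the hand's body off its top.
- bay: charging bay, U of bare folded metal sheet bolted down. Origin: on the bench, under the middle of the seated battery (axes then agree, battery x = +1 mm at the stop); x points into the bay. Back stop 44 mm tall, face at x = +18.5 mm; cheeks 30 mm tall, inner faces at y = +-92.5 mm (3.5 mm play each side), feet out to y = +-118 mm; flared lips open to y = +-108 mm at x = -38 mm. No floor plate.
- retaining_arm (a joint): angle of the retaining arm about its upright pivot: 0 = shut at its stop, across the front of the seated battery (pointing along the bay's -y); grows as it swings out: at pi/2 it points along the bay's -x, further on to -x and +y, up to 2.9. Stiff hinge (0.1 N m): stays where it is left. Starts swung open, clear of the way in.
- retainer_pivot (a point): point on the axis of the retaining arm's pivot post, half-way up the bar, 46 mm above the bench, at the bay's front left (x = -23.5, y = +109 mm in the bay's frame, fixed to it). The post is 62 mm tall and 18 mm thick.
- retainer_pad (a point): point on the arm's outer face (the face to push for shutting), 110 mm from the pivot axis, 46 mm above the bench, behind the rubber pad. The arm is a steel flat bar on edge, 5 mm thick, 20 mm tall (36 to 56 mm above the bench), reaching 129 mm from the axis, with an 18 mm tab turned outwards at its end. Shut, its pad stands 2 mm before the battery.
- vee_block: bystander: steel vee block, 57 x 56 x 34 mm, right of the work by the vice; origin at the centre of its underside
- screwdriver: bystander: screwdriver lying across the bench behind the bay, 182 mm long, handle 28 mm thick; origin at the centre of its underside

How it is judged:
By the outcome, as a careful person would: the job done as asked, in the order asked, and still so for the second after the job is handed in, with the robot touching nothing.
It also fails if it takes over 64 s, if anything falls off the work surface, if the arm or the gripper's body presses on something with over 40 N, if the wrist force passes 120 N, or if a joint passes its speed limit or range.

ROBOT

A 6-joint arm with a two-finger parallel gripper is mounted at the origin on a cart in front of the work surface, level with it; the furniture and walls round the work are solid. World frame = base frame: x ahead of the robot, y to its left, z up, the work surface at z = 0. Lengths are in m, angles in rad, forces in N, time in s.
With the tool pointing down it reaches from about 0.325 to 0.875 m from the base axis. Payload 4.4 kg.
Tool frame: the origin (TCP) lies between the finger pads; the fingertips stand 19 mm ahead of it and the grasp point (between the pads) is the TCP; x points along the fingers, z is the direction in which the jaws open and shut, and the axes are right-handed (so a half turn about x gives the same grasp; the last joint's range is limited). The gripper opens to 85 mm and grips with 20 to 120 N. Pads are 22 mm wide; open, the fingers measure 114 mm over their backs; the gripper's body (76 mm by 85 mm) begins 54 mm behind the grasp point. The pads swing forward as they close: fully open they stand 13 mm farther back than shut.
Start: joints at [1.073, 0.207, 1.542, -0, 1.393, -0.15], TCP at [0.196, 0.541, 0.25] pointing down, gripper open.
Joint ranges: [-2.73, 2.73], [-0.86, 2.22], [0.23, 2.46], [-1.11, 4.25], [0.08, 2.63], [-2.82, 2.82]. Speed limits (rad/s): [2.79, 2.79, 3.14, 3.14, 3.14, 3.14].

INTERFACE

Orientations are given as [roll, pitch, yaw] about the fixed x, y, z axes, in that order (R = Rz(yaw) Ry(pitch) Rx(roll)).
In Python, from plant import ctrl gives the robot as it stands. Calls block until the motion is done:
- ctrl.movep(position, orientation): joint-space move of the TCP to a pose.
- ctrl.line_to(position, attitude=None, vel=0.15): straight line of the TCP; attitude=None keeps the orientation; vel is the mean speed in m/s.
- ctrl.goto_joints(angles): joint-space move.
- ctrl.open_gripper() and ctrl.grasp(force=None): open the fingers fully, or close them until they stop; force is the grip in N (None keeps the last).
- ctrl.sleep(seconds).
- ctrl.solve_ik(position, orientation): joint angles nearest the present ones, or None.
- ctrl.read_state(): the state.
- ctrl.read_camera(name): name is "scene" or "top"; returns a dict with "image" (420x560x3 uint8, red, green, blue), "fov_y" (degrees; the focal length in pixels is half the picture's height over the tangent of half this angle, whatever the lens; pixels are square), "cx", "cy" (the principal point, pixels), "eye" and "attitude" of the camera in the world. Camera axes: x right, y down, z forward; pixel columns grow to the right and rows downward; lengths in m; the calibration is good to about 2 mm. A picture is of the moment at which its call begins. There is no depth.
A pose or a line that the arm cannot do raises ctrl.PlanningError and nothing moves.
- ctrl.close_job(): hands the job in, once; it reports no verdict.
The state is a dict: "time_s": time; "joint_positions": joint angles; "qd": joint speeds; "effort": joint torques, N m; "ee_pos": TCP position; "ee_rot": TCP orientation; "wrist_force": force on the tool from outside, world axes, zero at the start; "wrist_torque": the same for the moment, N m; "gripper_width": finger opening in m.
Only numpy, scipy, OpenCV 4.12 (cv2) and the standard library are available. Lean on these libraries where they do the work, as an engineer would, in place of code of your own. Each camera call takes 0.05 s, during which the arm holds its last target.

## Working session

There is one attempt and no reset: what is moved stays moved. The work goes in short steps, each a Python script; the robot and the scene stay as the last script left them, time stands still between calls to the robot, and variables do not carry over. Pictures are saved under pics/ and viewed, and the job is handed in when it is done.

```bash
ls; mkdir -p pics; python3 - <<'E'
from plant import ctrl
import cv2,numpy as np
for n in("scene","top"):
    d=ctrl.read_camera(n); cv2.imwrite(f"pics/{n}0.png",d["image"][:,:,::-1]); print(n,{k:np.round(v,4).tolist() for k,v in d.items() if k!="image"})
s=ctrl.read_state();print(s)
E
```

```text
pics
scene {'fov_y': 48.6153, 'cx': 278.8355, 'cy': 208.4841, 'eye': [1.1647, -0.1782, 0.913], 'attitude': [-2.5191, -0.0121, 1.333]}
top {'fov_y': 46.8254, 'cx': 278.9367, 'cy': 215.636, 'eye': [0.5064, -0.0314, 0.9133], 'attitude': [-3.0686, 0.0089, -1.5521]}
{'time_s': 0.1, 'joint_positions': array([ 1.07250172e+00,  2.07320901e-01,  1.54283230e+00,  7.89715840e-06,
        1.39351519e+00, -1.50529578e-01]), 'qd': array([ 0.00103985, -0.00354295, -0.00161292, -0.00092945, -0.00042555,
        0.00165531]), 'effort': array([-1.38937696e-03, -3.84093654e+01, -2.92547572e+01, -2.87584653e-04,
        4.82292220e-03,  4.93180067e-06]), 'ee_pos': array([0.19566617, 0.53998749, 0.24923967]), 'ee_rot': array([ 2.98731962,  1.56872057, -2.07283579]), 'wrist_force': array([0.04922773, 0.34317488, 0.36145723]), 'wrist_torque': array([ 0.05794859, -0.00496494, -0.02027631]), 'gripper_width': 0.08543533545045118}
```

View pics/scene0.png

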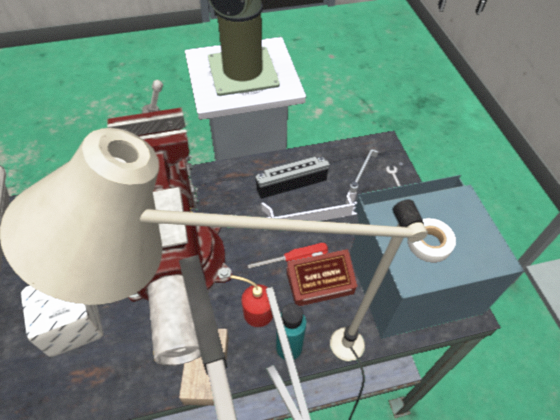

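View pics/top0.png

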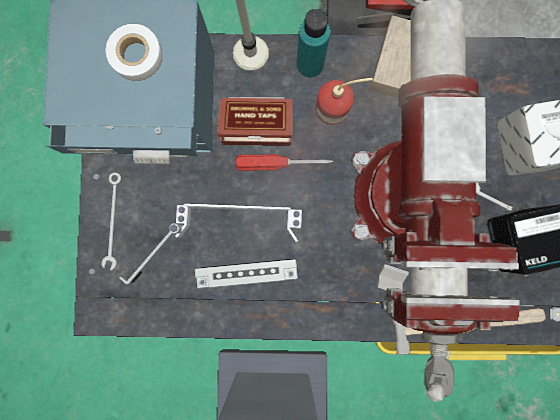

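```bash
cat > h.py <<'E'
from plant import ctrl
import cv2,numpy as np
from scipy.spatial.transform import Rotation as R
def cam(n):
    d=ctrl.read_camera(n); d["f"]=d["image"].shape[0]/2/np.tan(np.radians(d["fov_y"])/2); d["R"]=R.from_euler("xyz",d["attitude"]).as_matrix(); return d
def ray(d,u,v,z):
    r=d["R"]@np.array([(u-d["cx"])/d["f"],(v-d["cy"])/d["f"],1]); e=np.array(d["eye"]); return e+r*(z-e[2])/r[2]
def proj(d,p):
    q=d["R"].T@(np.array(p)-d["eye"]); return np.array([d["cx"]+d["f"]*q[0]/q[2],d["cy"]+d["f"]*q[1]/q[2]])
def crop(d,x0,y0,w,h,s,name):
    c=d["image"][y0:y0+h,x0:x0+w,::-1]; cv2.imwrite(name,cv2.resize(c,None,fx=s,fy=s,interpolation=cv2.INTER_CUBIC))
E
python3 - <<'E'
from h import *
d=cam("top"); crop(d,110,190,200,110,4,"pics/t1.png")
e=cam("scene"); crop(e,240,140,160,90,5,"pics/s1.png")
E
```

```text
(no output)
```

View pics/t1.png

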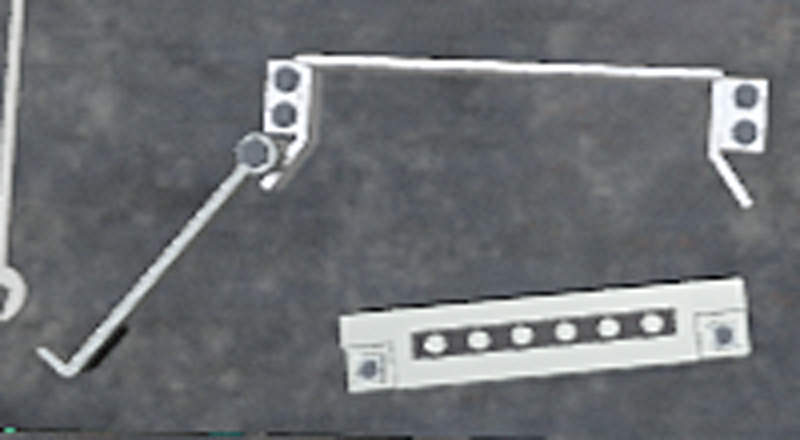

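View pics/s1.png

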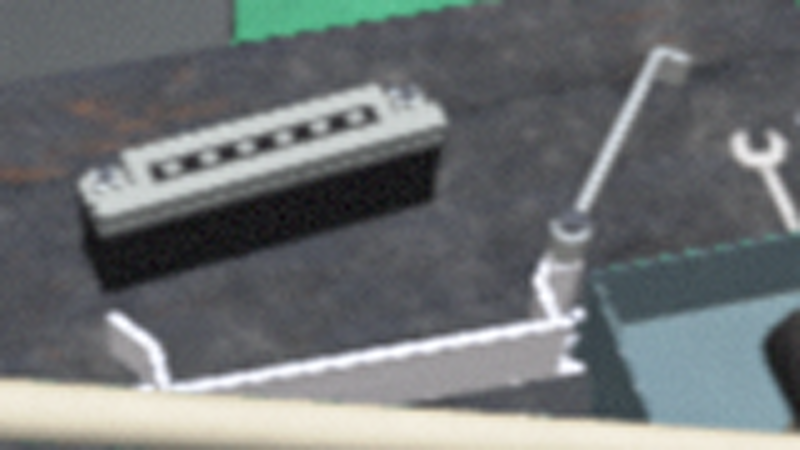

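```bash
python3 - <<'E'
from h import *
d=cam("top"); np.set_printoptions(precision=4,suppress=True)
f=lambda U,V,z: ray(d,(U+.5)/4-.5+110,(V+.5)/4-.5+190,z)
for n,(U,V,z) in dict(FL=(347,392,.064),BL=(340,316,.064),BR=(741,279,.064),FR=(749,353,.064),post=(256,152,.062),tip=(67,374,.056),st0=(297,59,.044),st1=(722,74,.044),lf0=(268,60,.002),lf1=(265,130,.002),rf0=(767,80,.002),rf1=(762,152,.002),lipL=(266,187,.03),lipR=(748,205,.03)).items(): print(n,f(U,V,z))
B=[f(U,V,.064)[:2] for U,V in((347,392),(340,316),(741,279),(749,353))]
print("bat",np.mean(B,0), [np.linalg.norm(B[i]-B[(i+1)%4]) for i in range(4)])
b=B[2]-B[1]+B[3]-B[0]; print("bat yaw",np.degrees(np.arctan2(b[0],-b[1])))
p=f(297,59,.044);q=f(722,74,.044);v=q-p;print("bay yaw",np.degrees(np.arctan2(v[0],-v[1])),np.linalg.norm(v))
p=(f(268,60,.002)+f(265,130,.002))/2;q=(f(767,80,.002)+f(762,152,.002))/2;v=q-p;print("bay yaw feet",np.degrees(np.arctan2(v[0],-v[1])),np.linalg.norm(v),(p+q)/2)
E
```

```text
FL [0.4403 0.1186 0.064 ]
BL [0.4731 0.1227 0.064 ]
BR [ 0.4924 -0.0519  0.064 ]
FR [ 0.4605 -0.0559  0.064 ]
post [0.544  0.1623 0.062 ]
tip [0.4451 0.2436 0.056 ]
st0 [0.5871 0.1493 0.044 ]
st1 [ 0.5838 -0.0424  0.044 ]
lf0 [0.5903 0.1718 0.002 ]
lf1 [0.5571 0.1721 0.002 ]
rf0 [ 0.585  -0.0641  0.002 ]
rf1 [ 0.551  -0.0623  0.002 ]
lipL [0.5296 0.1645 0.03  ]
lipR [ 0.5254 -0.0554  0.03  ]
bat [0.4665 0.0334] [np.float64(0.033061450444784306), np.float64(0.17564322502989133), np.float64(0.03222661539406), np.float64(0.17565544202287797)]
bat yaw 6.4658307096285945
bay yaw -1.0051663514395333 0.19170723740383355
bay yaw feet -1.3854796230235442 0.23520000926978418 [0.5709 0.0543 0.002 ]
```

```bash
cat >> h.py <<'E'
np.set_printoptions(precision=4,suppress=True)
import warnings; warnings.filterwarnings("ignore")
def att(yaw,tilt,flip=False):
    c,s=np.cos(tilt),np.sin(tilt)
    x=np.array([s,0,-c]); z=np.array([0,1 if not flip else -1,0]); y=np.cross(z,x)
    M=R.from_euler("z",yaw).as_matrix()@np.column_stack([x,y,z]); return R.from_matrix(M).as_euler("xyz")
def bp(b,off,z):  # battery-like pose (x,y,yaw) + local offset -> world
    c,s=np.cos(b[2]),np.sin(b[2]); return np.array([b[0]+c*off[0]-s*off[1],b[1]+s*off[0]+c*off[1],z])
def F(): 
    s=ctrl.read_state(); return s["wrist_force"]
BAT=(.4665,.0334,np.radians(6.5)); BAY=(.5655,.0538,np.radians(-1.2)); T=np.radians(15)
E
python3 - <<'E'
from h import *
for fl in (0,1):
    a=att(BAT[2],T,fl); p=bp(BAT,(-.07,0),.15); print(a,p,ctrl.solve_ik(p,a),ctrl.solve_ik(bp(BAT,(-.07,0),.02),a))
    print(ctrl.solve_ik(bp(BAY,(-.03,0),.02),att(BAY[2],T,fl)))
E
```

```text
[-1.5708  1.309   0.1134] [0.3969 0.0255 0.15  ] [-0.2196 -0.2447  2.2298  0.1073  0.9112 -1.9592] [-0.2196  0.0813  2.3089  0.1742  0.5098 -2.0457]
[-0.0661  0.3314  1.9784  0.0216  0.5704 -1.6326]
[1.5708 1.309  0.1134] [0.3969 0.0255 0.15  ] [-0.2196 -0.2447  2.2298  0.1073  0.9112  1.1824] [-0.2196  0.0813  2.3089  0.1742  0.5098  1.0959]
[-0.0661  0.3314  1.9784  0.0216  0.5704  1.509 ]
```

```bash
python3 - <<'E'
from h import *
a=att(BAT[2],T,True); p=bp(BAT,(-.07,0),.15)
ctrl.movep(p,a)
f0=F(); print(f0)
ctrl.line_to(bp(BAT,(-.07,0),.045),vel=.1)
f0=F(); z=.045
while z>.004:
    z-=.002; ctrl.line_to(bp(BAT,(-.07,0),z),vel=.04); f=F()-f0
    if abs(f[2])>3: break
s=ctrl.read_state(); print(z,f,s["ee_pos"],s["time_s"])
ctrl.line_to(bp(BAT,(-.07,0),z+.006),vel=.1)
d=cam("scene"); crop(d,200,110,200,120,4,"pics/s2.png")
d=cam("top"); crop(d,110,190,200,150,4,"pics/t2.png")
E
```

```text
[0.7015 0.209  0.4228]
0.006999999999999973 [-2.693   0.5553  6.9561] [0.3974 0.0254 0.0074] 8.225
```

View pics/s2.png

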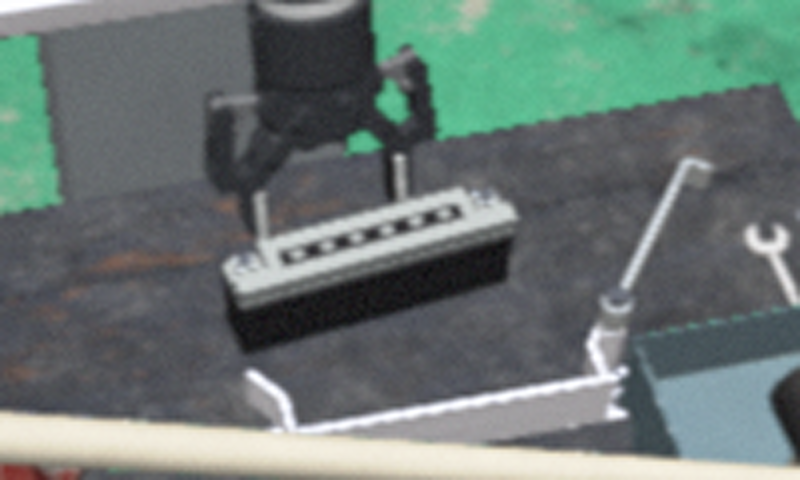

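View pics/t2.png

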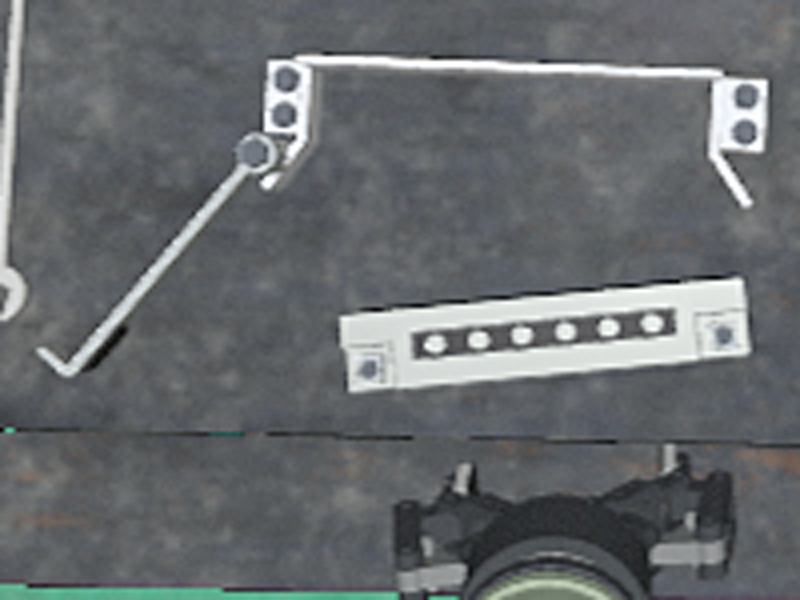

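```bash
cat >> h.py <<'E'
def tcp(b,gap=0,z=.013,lat=0): return bp(b,(-.0297-gap,lat),z)
def A(b): return att(b[2],T,True)
E
python3 - <<'E'
from h import *
ctrl.line_to(tcp(BAT,.008),A(BAT),vel=.1); f0=F()
B1=(.505,.0435,np.radians(6.5))
ctrl.line_to(tcp(BAT,-.001),A(BAT),vel=.03); print(F()-f0)
for t in np.linspace(0,1,5)[1:]:
    b=np.array(BAT)*(1-t)+np.array(B1)*t
    ctrl.line_to(tcp(b,-.001),A(b),vel=.04); print(F()-f0)
ctrl.line_to(tcp(B1,.05,.03),vel=.15)
s=ctrl.read_state(); print(s["time_s"])
d=cam("top"); crop(d,110,190,200,150,4,"pics/t3.png")
E
```

```text
[-4.538  -2.1806  2.6576]
[-4.3335 -0.9298 -2.1094]
[-4.7184 -0.6069 -1.8555]
[-3.1273 -1.6292 -1.9117]
[-2.9723 -0.7618 -1.5444]
11.6083
```

View pics/t3.png

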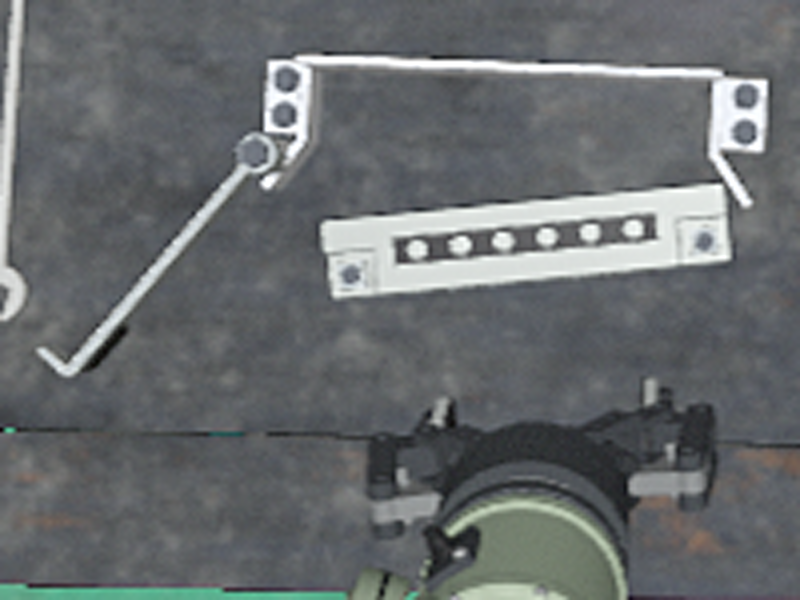

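```bash
cat >> h.py <<'E'
def pose4(d,P,x0=110,y0=190,s=4,z=.064):
    B=[ray(d,(U+.5)/s-.5+x0,(V+.5)/s-.5+y0,z)[:2] for U,V in P]; b=B[2]-B[1]+B[3]-B[0]; m=np.mean(B,0); return (m[0],m[1],np.arctan2(b[0],-b[1]))
E
python3 - <<'E'
from h import *
d=cam("top"); b=pose4(d,((333,299),(322,223),(724,185),(732,260))); print(b[0],b[1],np.degrees(b[2]))
E
```

```text
0.5069102634928406 0.041530605851071205 6.544513910511497
```

```bash
cat >> h.py <<'E'
B2=(.5069,.0415,np.radians(6.5))
def side(g,z,x=-.015): return bp(B2,(x,-.1025-g),z)
E
python3 - <<'E'
from h import *
for fl in(0,1):
  a=att(B2[2]+np.pi/2,np.radians(8),fl)
  print(side(.03,.15),ctrl.solve_ik(side(.03,.15),a),ctrl.solve_ik(side(-.0123,.026),a))
E
```

```text
[ 0.507  -0.0918  0.15  ] [-0.4179  0.2194  1.7548  0.1272  1.2409  2.5645] [-0.3456  0.3914  1.8469  0.1517  0.9709  2.5925]
[ 0.507  -0.0918  0.15  ] [-0.4179  0.2194  1.7548  0.1272  1.2409 -0.5771] [-0.3456  0.3914  1.8469  0.1517  0.9709 -0.5491]
```

```bash
python3 - <<'E'
from h import *
d=cam("top"); print(ray(d,378,250,.2),ray(d,378,277,.1),ray(d,378,250,.1))
a=att(B2[2]+np.pi/2,np.radians(4),True)
p=ctrl.read_state()["ee_pos"]
ctrl.line_to([p[0],p[1],.15],vel=.25)
ctrl.grasp(20)
ctrl.movep(side(.015,.13),a)
d=cam("top"); crop(d,210,160,200,150,4,"pics/t4.png")
print(ctrl.read_state()["time_s"],ctrl.read_state()["gripper_width"],F())
E
```

```text
[ 0.5106 -0.1701  0.2   ] [ 0.4664 -0.1897  0.1   ] [ 0.5112 -0.1895  0.1   ]
14.7333 0.0002784908530054821 [ 0.7988 -0.146  -0.8831]
```

View pics/t4.png

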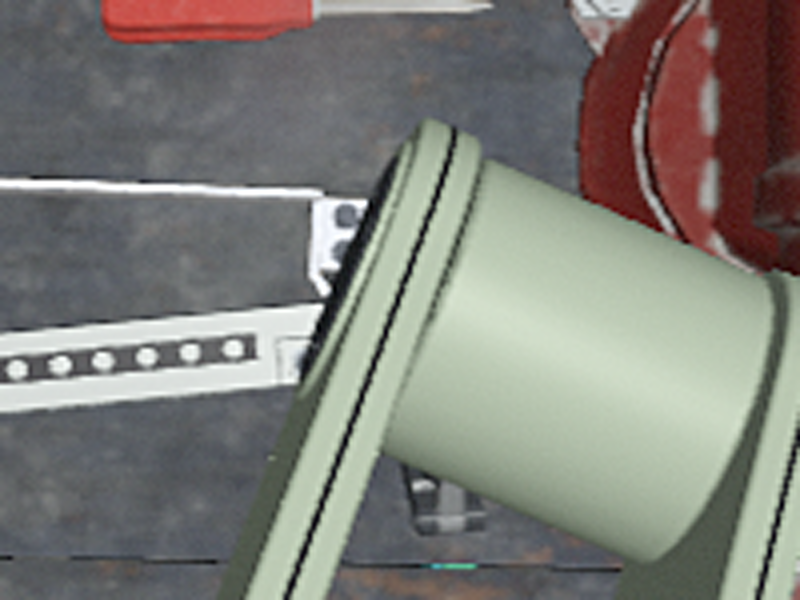

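```bash
python3 - <<'E'
from h import *
d=cam("scene"); cv2.imwrite("pics/s4.png",d["image"][:,:,::-1])
E
```

```text
(no output)
```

View pics/s4.png

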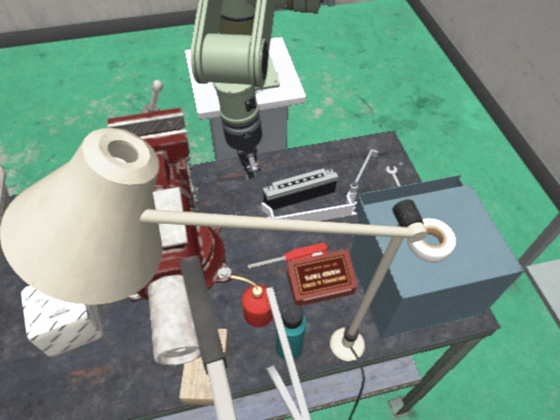

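```bash
python3 - <<'E'
from h import *
ctrl.line_to(side(.015,.026),vel=.1); f0=F(); print(f0)
for g in np.arange(.012,-.0131,-.0025):
    ctrl.line_to(side(g,.026),vel=.04); f=F()-f0; print(round(g,4),f)
    if np.linalg.norm(f)>15: break
ctrl.line_to(side(.012,.026),vel=.1)
ctrl.line_to(side(.012,.13),vel=.2)
p=bp((.44,.03,0),(0,0),.16); ctrl.movep([.37,.05,.13],att(0,T,True)); ctrl.open_gripper()
d=cam("top"); crop(d,110,190,200,150,4,"pics/t5.png")
print(ctrl.read_state()["time_s"])
E
```

```text
[ 0.0066 -0.6823  0.5222]
0.012 [-0.1048  0.6496 -1.3171]
0.0095 [ 0.528   0.8099 -0.7672]
0.007 [-0.0473  0.9433 -0.1709]
0.0045 [-0.299   0.2154 -0.8736]
0.002 [-0.4816  1.0211  0.1976]
-0.0005 [-0.0235  0.8791  0.3549]
-0.003 [ 0.1727 -0.0694 -0.3258]
-0.0055 [ 0.2459 -1.8408 -1.8344]
-0.008 [ 0.2141 -4.4275 -1.8512]
-0.0105 [ 0.6041 -3.2618 -1.4003]
-0.013 [ 0.8062 -2.9897 -1.7417]
22.3
```

View pics/t5.png

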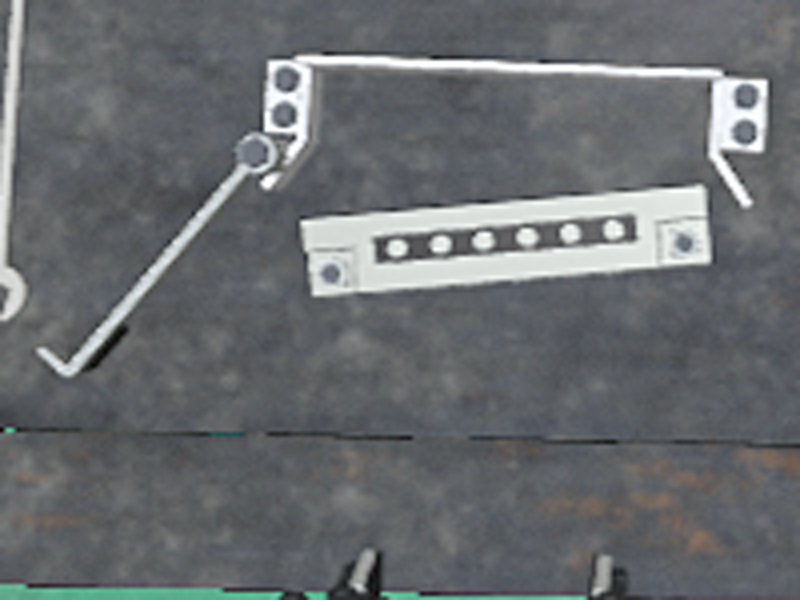

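```bash
python3 - <<'E'
from h import *
d=cam("top"); b=np.array(pose4(d,((313,297),(302,221),(704,186),(711,263)))); print(b[0],b[1],np.degrees(b[2]))
b[0]-=.0005
ctrl.line_to(tcp(b,.012,.05),A(b),vel=.2)
ctrl.line_to(tcp(b,.012),vel=.1); f0=F(); print(f0)
e=np.array((BAY[0]-.022,BAY[1],BAY[2]))
ctrl.line_to(tcp(b,0),vel=.04)
for t in np.linspace(0,1,6)[1:]:
    c=b*(1-t)+e*t
    ctrl.line_to(tcp(c,-.001),A(c),vel=.04); f=F()-f0; print(f)
    if np.linalg.norm(f)>20: break
ctrl.line_to(tcp(c,.06,.03),vel=.15)
d=cam("top"); crop(d,110,190,200,150,4,"pics/t6.png")
print(ctrl.read_state()["time_s"])
E
```

```text
0.506745206552598 0.05039234154360191 5.984581367663941
[-0.201  -0.4129  0.6389]
[-4.3563  0.6822  0.2687]
[-3.7175  1.0328 -3.825 ]
[-4.4196  1.1501 -2.5783]
[-1.8335  0.3091 -2.5934]
[-3.1257  0.4183 -1.4871]
26.4417
```

View pics/t6.png

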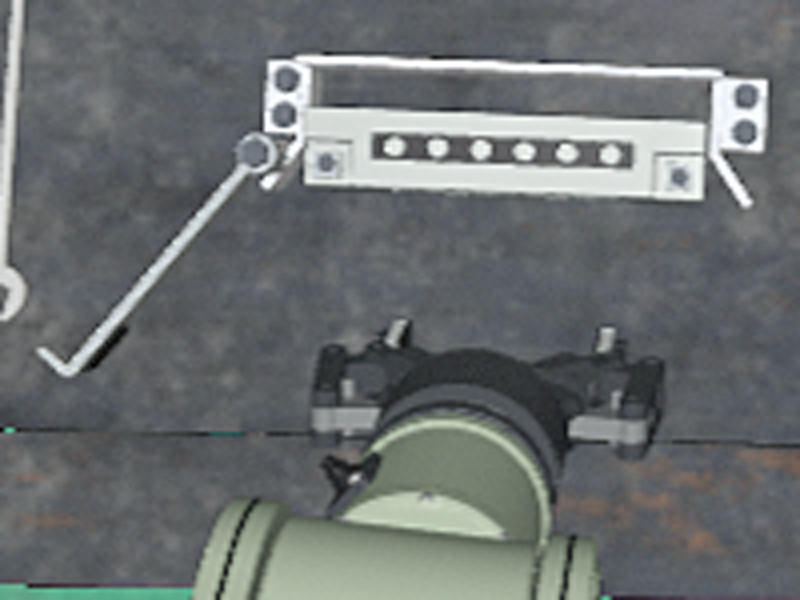

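```bash
python3 - <<'E'
from h import *
d=cam("top"); b=np.array(pose4(d,((304,186),(305,107),(704,123),(703,200)))); print(b[0],b[1],np.degrees(b[2]))
q=R.from_euler("z",-BAY[2]).apply([b[0]-BAY[0],b[1]-BAY[1],0]); print(q)
E
```

```text
0.5450937530586046 0.05296816980136805 -1.1072989754930591
[-0.0204 -0.0013  0.    ]
```

```bash
python3 - <<'E'
from h import *
b=(.5451,.0533,np.radians(-1.2))
ctrl.line_to(tcp(b,.012),A(b),vel=.12); f0=F()
for s in np.arange(-.0,.0301,.0015):
    ctrl.line_to(tcp(b,-s),vel=.04); f=F()-f0; print(round(s,4),f)
    if np.linalg.norm(f[:2])>15: break
ctrl.sleep(.3); print(F()-f0,ctrl.read_state()["ee_pos"])
ctrl.line_to(tcp(b,-s+.08,.03),vel=.15)
d=cam("top"); crop(d,110,190,200,150,4,"pics/t7.png")
print(ctrl.read_state()["time_s"])
E
```

```text
-0.0 [-1.982  -0.0192  0.3883]
0.0015 [-6.4538 -0.3848  4.2719]
0.003 [-9.3701 -0.1119  6.8868]
0.0045 [-11.2582  -0.2261   8.4914]
0.006 [-9.9736 -0.1162  6.0136]
0.0075 [-8.4928  0.6793  3.7709]
0.009 [-7.1982 -0.1496  0.4298]
0.0105 [-6.7624  0.9545 -0.4137]
0.012 [-6.706   0.9943  0.5519]
0.0135 [-7.8717  0.8095  0.2794]
0.015 [-7.2409  0.2094  1.5815]
0.0165 [-6.951   0.4363  1.3097]
0.018 [-7.3615  1.1132  0.9553]
0.0195 [-7.8552  0.6599  1.0665]
0.021 [-6.843  -0.2857  0.9142]
0.0225 [-7.3583  0.2497  0.5067]
0.024 [-10.1967  -0.3107   3.8664]
0.0255 [-14.6017  -0.6808  10.0844]
0.027 [-17.7152   0.5082  12.7572]
[-17.6476  -0.3884  11.9637] [0.5356 0.0539 0.0105]
33.0667
```

View pics/t7.png

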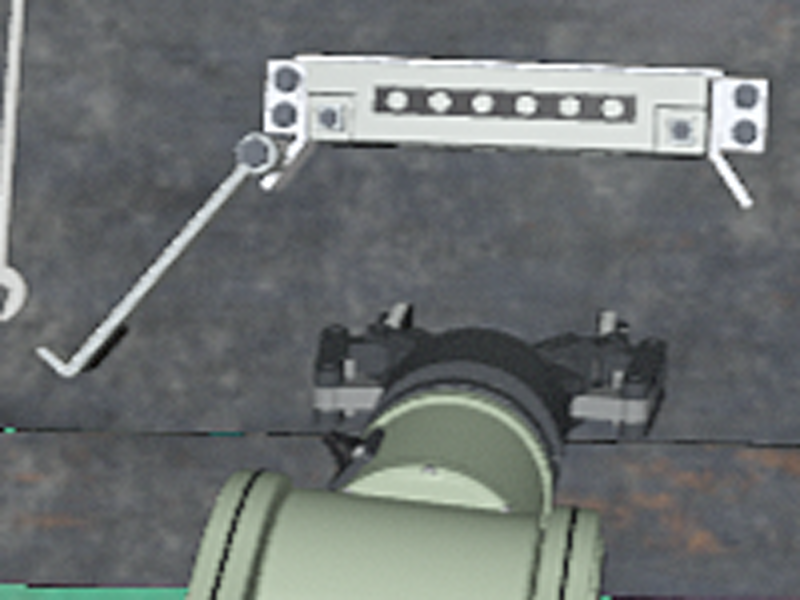

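```bash
python3 - <<'E'
from h import *
d=cam("top"); crop(d,172,198,130,40,6,"pics/t8.png")
e=cam("scene"); crop(e,255,160,110,70,7,"pics/s8.png")
# expected lid corners for battery home
for n,x in(("home",.001),("-3",-.002)):
    P=[bp(BAY,(x+sx*.0175,sy*.089),.064) for sx,sy in((-1,1),(1,1),(1,-1),(-1,-1))]
    print(n,[((proj(d,p)-[172,198]+.5)*6-.5).round(1) for p in P],[((proj(e,p)-[255,160]+.5)*7-.5).round(1) for p in P])
print([((proj(d,bp(BAY,(x,y),.044))-[172,198]+.5)*6-.5).round(1) for x in(.0185,) for y in(.09,-.09)])
E
```

```text
home [array([ 76.8, 157.8]), array([83.2, 38.9]), array([688.9,  62.4]), array([684.3, 181.6])] [array([642.8, 192.3]), array([674.7, 274.6]), array([142.1, 366.6]), array([119.5, 280.7])]
-3 [array([ 76.3, 168.1]), array([82.7, 49.1]), array([688.6,  72.5]), array([683.9, 191.9])] [array([640.1, 185.4]), array([671.9, 267.4]), array([140.1, 359.1]), array([117.6, 273.4])]
[array([93.3, 45.2]), array([691.9,  68.4])]
```

View pics/t8.png

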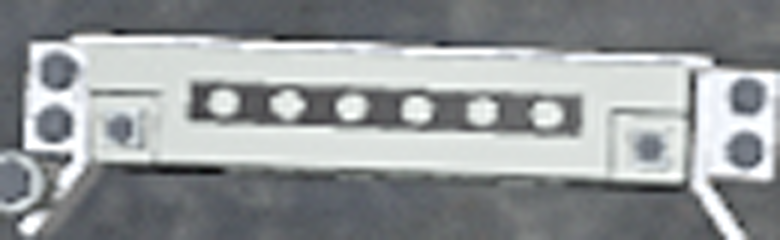

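View pics/s8.png

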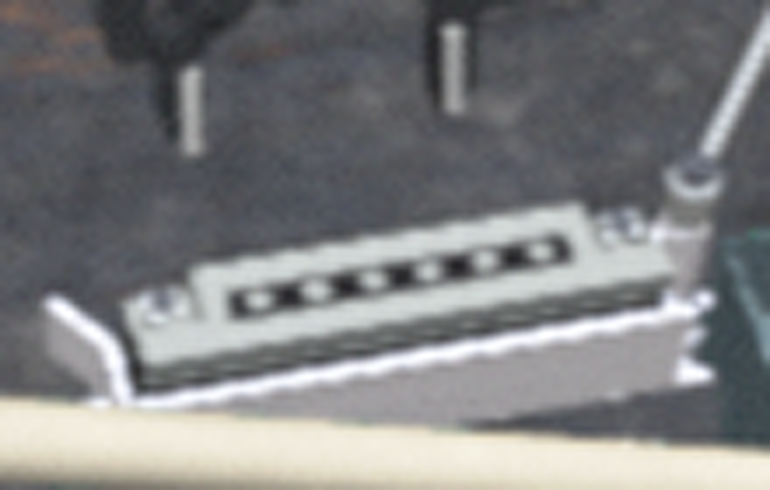

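```bash
python3 - <<'E'
from h import *
b=(.5451,.0533,np.radians(-1.2))
ctrl.line_to(tcp(b,-.005,.017),A(b),vel=.12); f0=F()
ctrl.line_to(tcp(b,-.018,.017),vel=.05)
for s in np.arange(.02,.0401,.002):
    ctrl.line_to(tcp(b,-s,.017),vel=.04); ctrl.sleep(.1); f=F()-f0; print(round(s,4),f,ctrl.read_state()["ee_pos"])
    if np.linalg.norm(f[:2])>28: break
ctrl.line_to(tcp(b,-s+.08,.03),vel=.15)
d=cam("top"); crop(d,172,198,130,40,6,"pics/t9.png")
print(ctrl.read_state()["time_s"])
E
```

```text
0.02 [-0.7692 -0.8423  0.5517] [0.5351 0.0535 0.0169]
0.022 [-4.1858 -0.6201  4.4137] [0.5353 0.0537 0.0163]
0.024 [-9.5249 -1.2928  8.522 ] [0.5355 0.0538 0.0156]
0.026 [-14.2263  -0.7871  12.1523] [0.5356 0.0539 0.0149]
0.028 [-17.7117  -0.7429  14.3747] [0.5357 0.054  0.0142]
0.03 [-21.8528  -1.2217  16.6232] [0.5357 0.0541 0.0134]
0.032 [-24.9926  -0.997   18.4719] [0.5358 0.0542 0.0126]
0.034 [-28.8915  -1.7219  22.3945] [0.5358 0.0544 0.0118]
37.7583
```

View pics/t9.png

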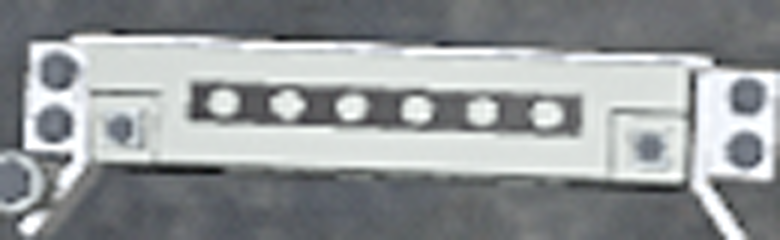

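```bash
cat >> h.py <<'E'
PIV=np.array([.5441,.1627]); 
def arm(th,g,z,r=.095):
    M=R.from_euler("z",BAY[2]).as_matrix()[:2,:2]
    u=M@[-np.sin(th),-np.cos(th)]; n=M@[-np.cos(th),np.sin(th)]
    return np.append(PIV+r*u+n*(.0025+.011+g),z), att(BAY[2]-th,0,False)
E
python3 - <<'E'
from h import *
d=np.array([.4451-.5441,.2436-.1627]); d=R.from_euler("z",-BAY[2]).apply([*d,0]); th=np.arctan2(-d[0],-d[1]); print(np.degrees(th))
q=None
for t,g,z in((th,.025,.2),(th,.02,.05),(th/2,0,.05),(0,0,.05)):
    p,a=arm(t,g,z); print(p,ctrl.solve_ik(p,a))
p=ctrl.read_state()["ee_pos"]
ctrl.line_to([p[0]-.02,p[1]+.0,.2],vel=.25); ctrl.grasp(20)
ctrl.movep(*arm(th,.02,.15))
c=cam("top"); crop(c,110,160,200,150,4,"pics/t10.png")
print(ctrl.read_state()["time_s"],ctrl.read_state()["joint_positions"])
E
```

```text
128.05472228280436
[0.4949 0.2526 0.2   ] [ 0.3162  0.2121  1.6431 -0.      1.2864  1.0013]
[0.4917 0.2488 0.05  ] [ 0.3113  0.405   1.7495 -0.      0.987   0.9964]
[0.4522 0.1352 0.05  ] [ 0.1068  0.2674  1.9454 -0.      0.9288 -0.3256]
[0.5286 0.068  0.05  ] [-0.0345  0.374   1.7954  0.      0.9722 -1.5844]
40.2417 [ 0.3097  0.2584  1.6984 -0.0007  1.1845  0.997 ]
```

View pics/t10.png

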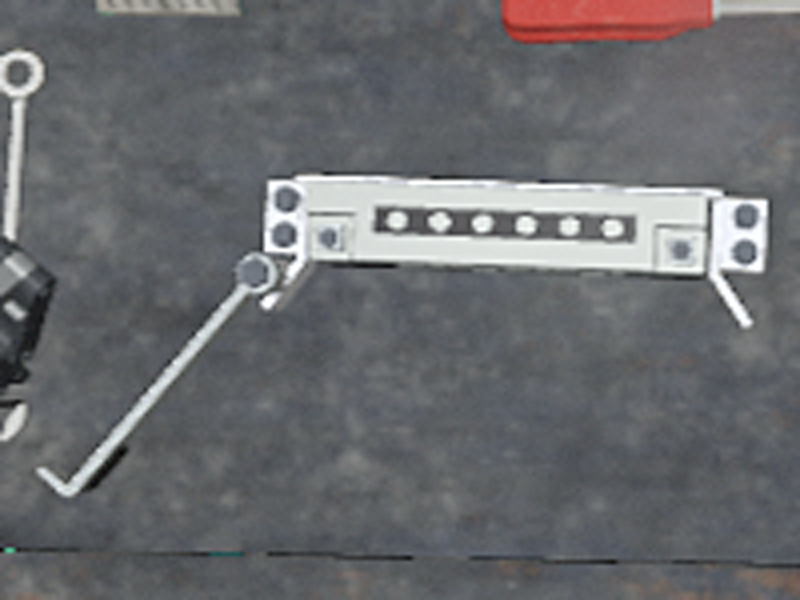

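```bash
python3 - <<'E'
from h import *
s=ctrl.read_state(); print(s["ee_pos"],s["gripper_width"])
c=cam("top"); p=s["ee_pos"].copy(); p[2]-=.019; print(proj(c,p)); crop(c,40,190,180,130,4,"pics/t11.png")
e=cam("scene"); print(proj(e,p)); crop(e,300,80,140,120,5,"pics/s11.png")
E
```

```text
[0.4917 0.2476 0.1503] -6.196364344599821e-07
[109.994  257.0536]
[384.9302 141.4551]
```

View pics/t11.png

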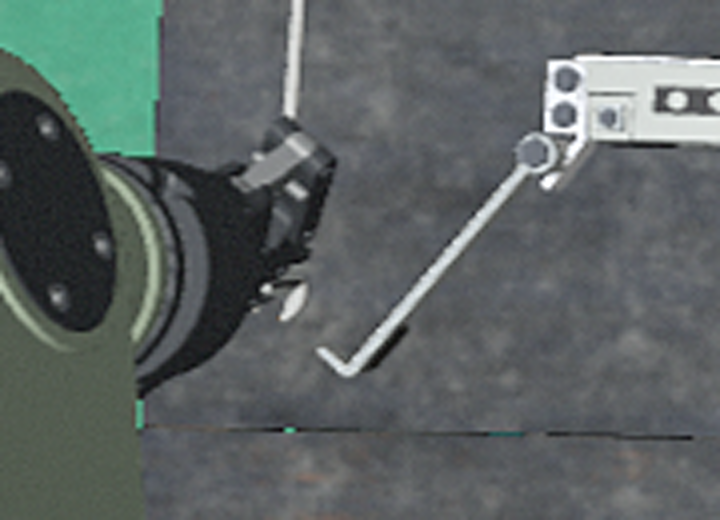

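View pics/s11.png

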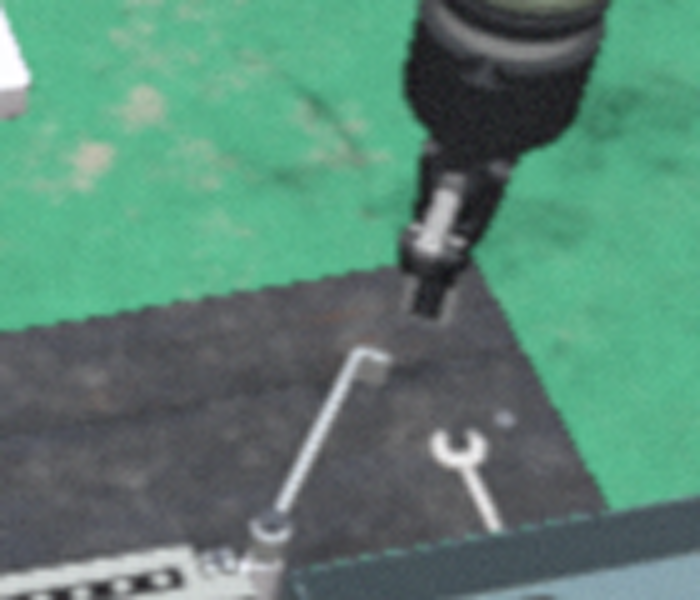

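```bash
python3 - <<'E'
from h import *
th=np.radians(128); t0=ctrl.read_state()["time_s"]
ctrl.line_to(arm(th,.02,.05)[0],vel=.12); f0=F(); print(f0)
p,a=arm(th,.002,.05); ctrl.line_to(p,a,vel=.06); print(F()-f0)
for t in np.radians(np.arange(116,7,-12)):
    p,a=arm(t,0,.05); ctrl.line_to(p,a,vel=.09); f=F()-f0; print(round(np.degrees(t)),f,ctrl.read_state()["time_s"])
    if np.linalg.norm(f)>15: break
E
```

```text
[-0.1964  0.0057  0.5567]
[ 0.4115 -0.3316 -0.4752]
116 [ 0.2785 -0.079  -0.2084] 42.1667
104 [-0.362  -0.3796 -0.1209] 42.5417
92 [ 0.5261 -0.0127 -0.3225] 42.9167
80 [0.2237 0.5682 0.6615] 43.2917
68 [-0.2725  0.9091 -0.8248] 43.6667
56 [ 0.4198 -0.197  -1.0812] 44.0417
44 [ 0.5778  0.2453 -0.8357] 44.4167
32 [ 0.363   0.6036 -0.6242] 44.7917
20 [ 0.4849  0.657  -0.5008] 45.1667
8 [-0.1542  0.3145 -1.0201] 45.5417
```

```bash
python3 - <<'E'
from h import *
c=cam("top"); crop(c,110,190,200,150,4,"pics/t12.png"); print(ctrl.read_state()["ee_pos"],arm(np.radians(8),0,.05)[0])
e=cam("scene"); crop(e,240,100,160,120,5,"pics/s12.png")
E
```

```text
[0.5148 0.0715 0.0498] [0.5156 0.0711 0.05  ]
```

View pics/t12.png

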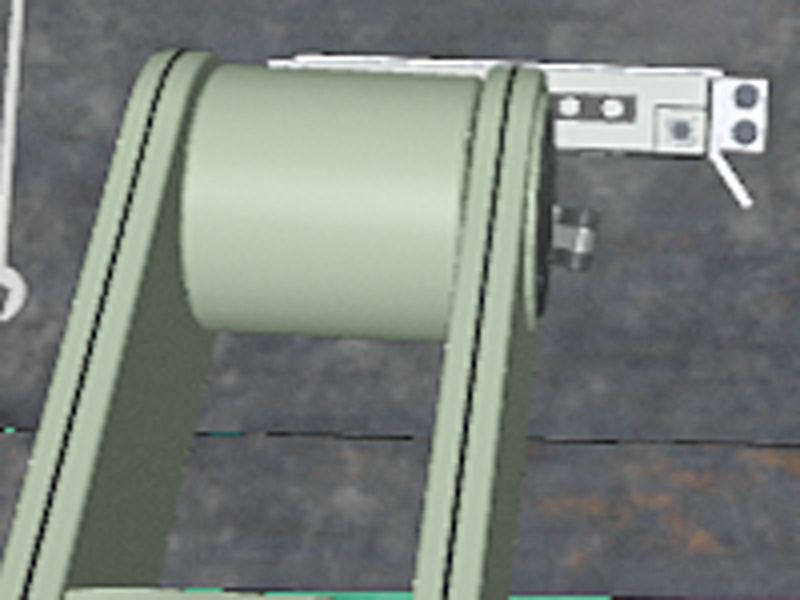

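View pics/s12.png

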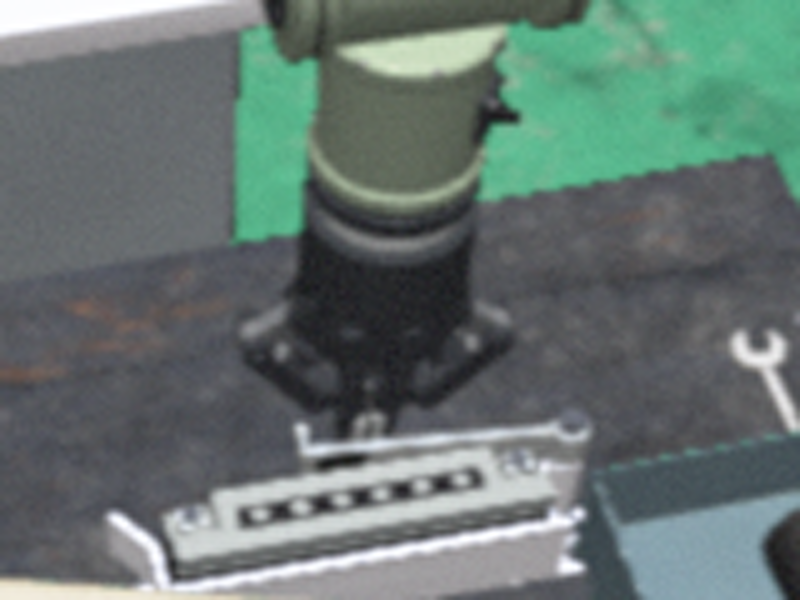

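The arm has followed the fingers and is nearly shut. Next I push it to its stop, watching the force and checking that the position levels off.

```bash
python3 - <<'E'
from h import *
f0=F()
for t in (5,3,1.5,0):
    p,a=arm(np.radians(t),0,.05); ctrl.line_to(p,a,vel=.05); print(t,F()-f0,ctrl.read_state()["ee_pos"])
for g in np.arange(-.001,-.0151,-.001):
    p,a=arm(0,g,.05); ctrl.line_to(p,a,vel=.04); ctrl.sleep(.05); f=F()-f0; print(round(g,4),f,ctrl.read_state()["ee_pos"])
    if np.linalg.norm(f[:2])>14: break
ctrl.line_to(arm(0,.05,.05)[0],vel=.1)
ctrl.line_to(arm(0,.13,.15)[0],vel=.2)
print(ctrl.read_state()["time_s"])
c=cam("top"); crop(c,160,190,160,70,5,"pics/t13.png")
e=cam("scene"); crop(e,240,140,130,80,6,"pics/s13.png")
E
```

```text
5 [1.0871 0.495  0.3877] [0.52   0.0699 0.0499]
3 [ 0.8426 -0.5706  0.8231] [0.5235 0.0691 0.05  ]
1.5 [ 0.3677  0.3403 -0.7584] [0.526  0.0685 0.05  ]
0 [-6.108   1.1112  5.3378] [0.5263 0.0682 0.0497]
-0.001 [-8.03   -0.1696  7.9973] [0.5263 0.0682 0.0496]
-0.002 [-11.4892  -0.4266   8.2231] [0.5264 0.0682 0.0495]
-0.003 [-13.1233   0.084   11.3313] [0.5264 0.0682 0.0493]
-0.004 [-15.1565  -0.4541  11.8522] [0.5264 0.0682 0.0492]
49.325
```

View pics/t13.png

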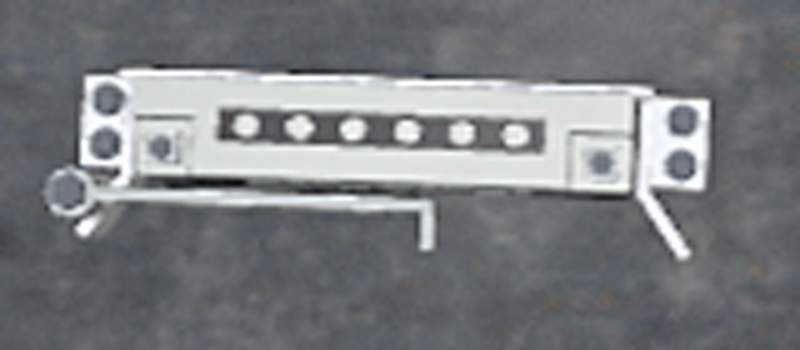

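View pics/s13.png

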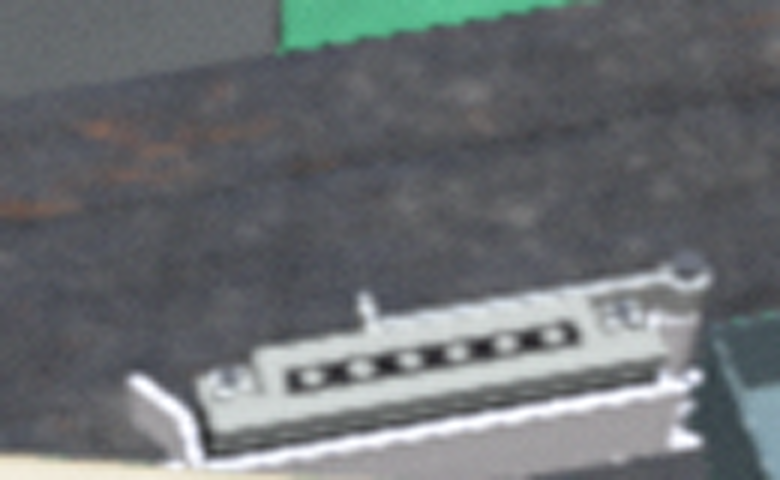

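```bash
python3 - <<'E'
from h import *
c=cam("top"); cv2.imwrite("pics/t14.png",c["image"][:,:,::-1]); ctrl.close_job(); print(ctrl.read_state()["time_s"])
E
```

```text
the job is handed in; nothing more can be done
the job is handed in; nothing more can be done
```

View pics/t14.png

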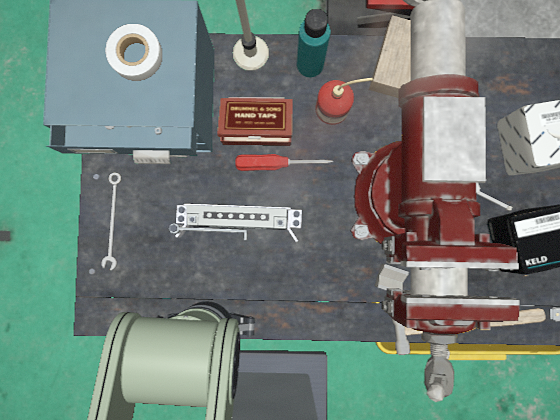

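The battery is home against the back stop and the retaining arm is shut across its front. I handed the job in at about 49 s of the 64 s allowed.

I slid the battery upright with the open fingertips on the front face, about 10 mm above the bench. Partway in I gave it one low push on its right end with closed fingers, to shift it sideways into line with the bay. Then I swung the retaining arm round from about 128° with closed fingers.

- **Battery seated:** on a second push to about 29 N, the fingers moved less than 1 mm from first contact. That puts the battery at about +1 mm in the bay's frame. The top camera read about 0 mm, or up to about 2.5 mm short from the lid's front edge. I went by the push, given the 2 mm calibration and a lid that measured slightly small.
- **Fingers pressed upward:** when pushing against the stop, the fingers also felt 12–22 N upward as they sagged a little. I did not find out why, but the wrist force stayed far below its limit.
- **Retaining arm shut:** its position stopped changing as the push rose to about 15 N. In the last picture it lies parallel to the back stop, to within about 0.1°.
- **Surroundings:** the vee block and the screwdriver are where they started in the pictures. The robot is clear of everything.

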